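# Turn the back-to-front tea tin in its sleeve

### The job

Two tea tins stand in open-topped cardboard sleeves, and one is packed back to front: its pour cap is on the side away from the sleeve's cut-out. Slide that tin fully up out of its sleeve, turn it half round, and gently lower it back (no dropping) to the bottom of the same sleeve so that the cap is on the cut-out side, then let go. Leave the other sleeved tin alone.

Things in the scene. Friction and masses are not known exactly. Their poses are not given: they have to be found in the camera images.
- tin_mid (a point): Centre (60 mm above the underside) of the back-to-front tin: upright, loose, pale gold, 50 mm along its x, 62 mm along y, 120 mm tall, 0.15 to 0.3 kg. z up; x points to the side with the label and pour cap, at the start away from the sleeve's cut-out. It stands on its sleeve's floor; its upper 54 mm are clear of the flaps.
- cap (a point): Centre of the small black pour cap (16 mm across, 10 mm high) on that tin's lid: 14 mm from the lid's centre towards the tin's x, 65 mm above the tin's centre.
- sleeve: That tin's sleeve, fixed on a plywood board on the bench. Origin: under its centre, on the bench; z up; x points to the cut-out, a 36 mm wide slot in one wall, open at the top. Inside 60 (x) by 72 mm (y), walls 4 mm. Heights: floor 12, wall tops 67 mm. Flaps flare out 45 degrees from the wall tops, up to 78 mm high, 43 (x) and 49 mm (y) out from the centre. A seated tin's centre is at 72 mm.
- other_tin_mid (a point): Centre of the other tin, of the same kind and size, already the right way round in a like sleeve on a like jig at least 0.2 m away: to be left alone. Its axes are as for the first tin.
Mind the look-alikes: they are no part of the job. What is shaped like the part that bears tin_mid but green or pink is not meant.

How it is judged:
By the outcome, as a careful person would: the job done as asked, in the order asked, and still so for the second after the job is handed in, with the robot touching nothing.
It also fails if it takes over 48 s, if anything falls off the work surface, if the arm or the gripper's body presses on something with over 40 N, if the wrist force passes 120 N, or if a joint passes its speed limit or range.

### The arm

A 6-joint arm with a two-finger parallel gripper is mounted at the origin on the work surface. World frame = base frame: x ahead of the robot, y to its left, z up, the work surface at z = 0. Lengths are in m, angles in rad, forces in N, time in s.
With the tool pointing down it reaches from about 0.425 to 0.95 m from the base axis. Payload 3.5 kg.
Tool frame: the origin (TCP) lies midway between the tips of the shut fingers; the grasp point (between the pads) lies 19 mm behind it; z points along the fingers, y is the line along which they close (so a half turn about z gives the same grasp; the last joint's range is limited). The gripper opens to 85 mm and grips with 20 to 120 N. Pads are 22 mm wide; open, the fingers measure 114 mm over their backs; the gripper's body (76 mm by 85 mm) begins 54 mm behind the grasp point. The pads swing forward as they close: fully open they stand 13 mm farther back than shut.
Start: joints at [-1.454, 0.286, 1.577, -0, 1.279, -0.15], TCP at [0.178, -0.651, 0.231] pointing down, gripper open.
Joint ranges: [-2.77, 2.77], [-0.9, 2.22], [0.21, 2.48], [-1.53, 4.67], [0.24, 2.81], [-2.84, 2.84]. Speed limits (rad/s): [2.79, 2.79, 3.14, 3.14, 3.14, 3.14].

### API

Orientations are given as a unit quaternion [x, y, z, w].
In Python, from plant import ctrl, cams, order gives the robot as it stands.
- The arm moves only by the tool move_arm, never from a script. Its argument "plan" is one flat list of numbers, 7 for each row, row after row: the shift along the world's x, y, z in mm, then the turn, a rotation vector about the world's x, y, z in degrees, then the finger opening in mm, from 0 to 85.4. A call has 1 to 12 rows; each row shifts and turns the commanded pose from where the row before left it; what a row does not reach is not made up. A row lasts 1/10 s, in which the tool goes at most 50 mm and 8.59 degrees, less where a joint would pass 70% of its speed; a pose out of reach is approached as far as the arm can. A call is refused whole if a number of a shift passes 50 or a number of a turn 8.59, either way. A call with a gripper value outside its range is refused whole. The fingers move at their own pace and stop on an object; "newtons" is the grip in N (left out, the last holds). Time passes only in rows, so rows that do not move let the fingers close. It gives the time, the measured TCP pose, the force, the opening and the grip force at its end, in the units of the state.
- ctrl.get_state(): the state, without advancing time (a new reading comes with each control period).
- cams.read_camera(name): name is "side" or "top"; returns a dict with "color" (384x512x3 uint8, red, green, blue), "fov_y" (degrees; the focal length in pixels is half the picture's height over the tangent of half this angle, whatever the lens; pixels are square), "cx", "cy" (the principal point, pixels), "k1" (the pictures are not rectified: a ray, as slopes to the right and down, at radius r is drawn at 1 + k1 r^2 times it, then the intrinsics apply), "origin" and "orientation" of the camera in the world. Camera axes: x right, y up, looking along -z (the intrinsics and any distortion apply to the point x, -y, -z); pixel columns grow to the right and rows downward; lengths in m; the calibration is good to about 2 mm. A picture is of the moment at which its call begins. There is no depth.
- order.sign_off(): hands the job in; it is judged then, once.
The state is a dict: "time": time; "qpos": joint angles; "dq": joint speeds; "joint_efforts": joint torques, N m; "eef_pos": TCP position; "tcp_rot": TCP orientation; "contact_force": force on the tool from outside, world axes, zero at the start; "wrist_torque": the same for the moment, N m; "opening": opening from 0.0 (shut) to 1.0 (fully open); "finger_force": force on a finger pad.
Only numpy, scipy, OpenCV 4.12 (cv2) and the standard library are available. Lean on these libraries where they do the work, as an engineer would, in place of code of your own. Each camera call takes 0.05 s, during which the arm holds its last target. There are 200 camera calls.

## Working session

There is one attempt and no reset: what is moved stays moved. The work goes in short steps, Python scripts to look and compute and a tool call to move; the robot and the scene stay as the last step left them, time stands still between calls to the robot, and variables do not carry over. Pictures are saved under pics/ and viewed, at most 10 in all, crops included, and the job is handed in when it is done.

Besides the shell and the picture viewer there is one more tool, called after "Call:" by a JSON object that holds its "method" and its "body". move_arm: Moves the arm, as the interface text tells. Its arguments: {"type":"object","properties":{"plan":{"type":"array","items":{"type":"number"}},"newtons":{"type":"number"}},"required":["plan"]}

```bash
mkdir -p pics; cat > h.py <<'E'
import numpy as np, cv2
from scipy.spatial.transform import Rotation as R
from plant import ctrl, cams, order
def K(c):
    f=c["color"].shape[0]/2/np.tan(np.radians(c["fov_y"])/2)
    return np.array([[f,0,c["cx"]],[0,f,c["cy"]],[0,0,1.]]), np.array([c["k1"],0,0,0,0.])
def ray(c,uv):
    k,d=K(c); p=cv2.undistortPoints(np.array([[uv]],float),k,d)[0,0]
    v=R.from_quat(c["orientation"]).apply([p[0],-p[1],-1]); return np.array(c["origin"]),v/np.linalg.norm(v)
def onz(c,uv,z):
    o,v=ray(c,uv); return o+v*(z-o[2])/v[2]
def proj(c,P):
    k,d=K(c); q=R.from_quat(c["orientation"]).inv().apply(np.atleast_2d(P)-np.array(c["origin"]))*[1,-1,-1]
    return cv2.projectPoints(q,np.zeros(3),np.zeros(3),k,d)[0][:,0]
def two(c1,a,c2,b):
    o1,v1=ray(c1,a);o2,v2=ray(c2,b)
    t=np.linalg.lstsq(np.c_[v1,-v2],o2-o1,rcond=None)[0]
    p,q=o1+t[0]*v1,o2+t[1]*v2; return (p+q)/2,np.linalg.norm(p-q)
def save(n,im): cv2.imwrite(f"pics/{n}.png",cv2.cvtColor(im,cv2.COLOR_RGB2BGR))
E
python3 - <<'E'
from h import *
for n in("top","side"):
    c=cams.read_camera(n); save(n+"0",c["color"]); print(n,c["fov_y"],c["cx"],c["cy"],c["k1"],c["origin"],c["orientation"])
print(ctrl.get_state())
E
```

```text
top 54.525292105015026 251.94957207053065 191.59359165358686 -0.06733644543432966 [ 0.47624235 -0.04719203  0.98371356] [-0.03061537  0.02256388  0.70905945 -0.70412234]
side 45.076991652221764 248.72727359558237 191.72151915634078 -0.08942636172205408 [0.0518529  0.51803412 0.85906605] [-0.14217152  0.357075    0.85525545 -0.34759577]
{'time': 0.1, 'qpos': array([-1.45398319e+00,  2.87158476e-01,  1.57807217e+00, -2.90508882e-05,
        1.27863513e+00, -1.50055676e-01]), 'dq': array([-0.00013099, -0.00126248, -0.00272254, -0.00123888,  0.00251246,
        0.00091836]), 'joint_efforts': array([ 2.27910359e-04, -4.07299089e+01, -2.93697166e+01, -1.68801339e-04,
        3.40749903e-03,  7.70606107e-06]), 'eef_pos': array([ 0.17791814, -0.65048566,  0.23000874]), 'tcp_rot': array([ 9.91109631e-01,  1.33042876e-01,  4.98693010e-06, -1.13663146e-03]), 'contact_force': array([ 0.36992124,  0.42977954, -0.11493732]), 'wrist_torque': array([-0.01193649, -0.01423652,  0.07588029]), 'finger_force': 0.0, 'opening': 1.0006466588668317}
```

View pics/top0.png

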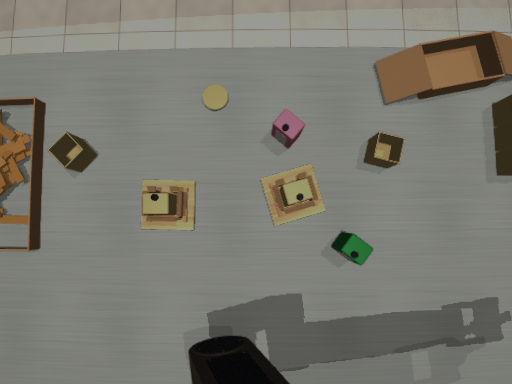

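View pics/side0.png

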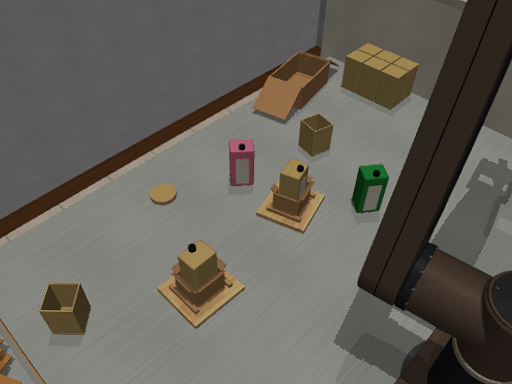

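The top view shows pale gold sleeved tins at (160,204) with its cap at (155,198), and at (296,192) with its cap at (300,197). The look-alikes are pink (288,128), green (353,248), a gold disc (215,97) and open boxes at (73,152) and (384,150). In the side view the tins are at (198,265) and (294,180). The cut-outs will decide which tin is meant, so I'll crop both.

```bash
python3 - <<'E'
from h import *
t=cams.read_camera("top")["color"]; s=cams.read_camera("side")["color"]
f=lambda im,u,v,r:cv2.resize(im[v-r:v+r,u-r:u+r],(295,295),interpolation=cv2.INTER_CUBIC)
a=np.vstack([np.hstack([f(t,168,205,34),f(s,202,280,48)]),np.hstack([f(t,293,195,34),f(s,292,195,40)])])
a=np.clip(a.astype(float)*1.4,0,255).astype(np.uint8)
save("crop1",a)
E
```

```text
(no output)
```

View pics/crop1.png

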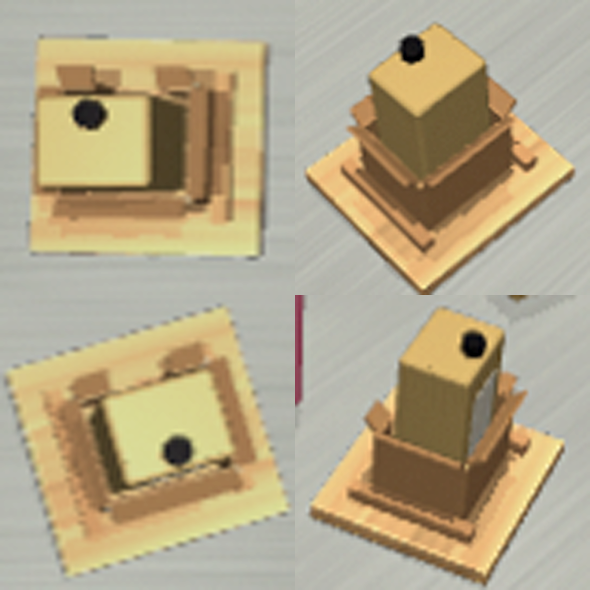

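Tin B, at top (296,192), has its split flaps (the cut-out) towards the image top and its cap towards the bottom, so it is back to front and is the target. On tin A the cap and cut-out are on the same side. Next I'll measure B: cap, lid and board.

```bash
cat > m.py <<'E'
from h import *
t=cams.read_camera("top"); s=cams.read_camera("side")
def big(m):
    n,l,st,ce=cv2.connectedComponentsWithStats(m.astype(np.uint8)); i=1+np.argmax(st[1:,4]); return l==i,ce[i],st[i]
def win(c,u,v,r):
    w=np.zeros(c["color"].shape[:2],bool); w[v-r:v+r,u-r:u+r]=1; return w
def dark(c,u,v,r):
    m=(c["color"].max(2)<45)&win(c,u,v,r); return big(m)[1:]
E
python3 - <<'E'
from m import *
a,sa=dark(t,300,197,7); b,sb=dark(s,300,169,8); print(a,sa,b,sb)
P,e=two(t,a,s,b); print("cap",P,e, onz(t,a,.139),onz(s,b,.138))
hsv=cv2.cvtColor(t["color"],cv2.COLOR_RGB2HSV); 
for u,v in((290,190),(296,186),(300,188),(268,190),(312,212),(303,175),(315,195),(300,210),(286,215),(240,150)): print(u,v,hsv[v,u],end=' ')
x=R.from_quat(ctrl.get_state()["tcp_rot"]).as_matrix(); print(x)
E
```

```text
[299.5862069  196.55172414] [297 194   6   6  29] [299.96875 168.125  ] [297 165   7   7  32]
cap [ 0.52673563 -0.14728146  0.13538522] 0.0033227807374732556 [ 0.52784925 -0.14586895  0.139     ] [ 0.52371    -0.14589112  0.138     ]
290 190 [ 31  80 156] 296 186 [ 29  83 156] 300 188 [ 29  83 156] 268 190 [ 26  88 156] 312 212 [ 29  82 156] 303 175 [ 16 128 118] 315 195 [ 15 130 116] 300 210 [ 18 112 153] 286 215 [ 17 114 155] 240 150 [ 40  12 132] [[ 9.64614115e-01  2.63665688e-01 -1.17827359e-04]
 [ 2.63665697e-01 -9.64613791e-01  7.96872925e-04]
 [ 9.64501525e-05 -7.99741904e-04 -9.99999676e-01]]
```

```bash
cat >> m.py <<'E'
def quad(c,m,z):
    """minAreaRect of the mask, its corners cast on height z -> corners, centre, sides, yaw of first edge"""
    cn=max(cv2.findContours(m.astype(np.uint8),cv2.RETR_EXTERNAL,cv2.CHAIN_APPROX_NONE)[0],key=cv2.contourArea)
    w=np.array([onz(c,p,z)[:2] for p in cn[:,0]],np.float32); return cv2.minAreaRect(w*1000),cn
E
python3 - <<'E'
from m import *
hsv=cv2.cvtColor(t["color"],cv2.COLOR_RGB2HSV).astype(int)
h,S,v=hsv[...,0],hsv[...,1],hsv[...,2]
w=win(t,294,195,36)
m=(S>50)&w&(v>60); brd=big(m)[0]
print("board",quad(t,brd,.012)[0], quad(t,brd,.006)[0])
y=(h>=24)&(S>60)&(v>125)&win(t,297,193,19); y=cv2.morphologyEx(y.astype(np.uint8),cv2.MORPH_OPEN,np.ones((3,3)))
lid=big(y)[0]; lid=cv2.morphologyEx(lid.astype(np.uint8),cv2.MORPH_CLOSE,np.ones((9,9)))
r,_=quad(t,lid,.132); print("lid",r)
im=t["color"].copy(); o=im.copy(); o[lid>0]=[255,0,0]; o[brd&(lid==0)]=o[brd&(lid==0)]//2+[0,0,100]
z=lambda i:cv2.resize(i[155:235,254:334],(390,390),interpolation=cv2.INTER_NEAREST)
hs=side=s["color"]; 
save("mask",np.hstack([z(im),z(o)]))
E
```

```text
board ((541.9636840820312, -142.32505798339844), (129.98300170898438, 140.5745391845703), 16.161048889160156) ((542.3695068359375, -142.9124298095703), (130.78562927246094, 141.44253540039062), 16.161014556884766)
lid ((541.5380249023438, -141.5416717529297), (43.72986602783203, 55.48981475830078), 15.937253952026367)
```

View pics/mask.png

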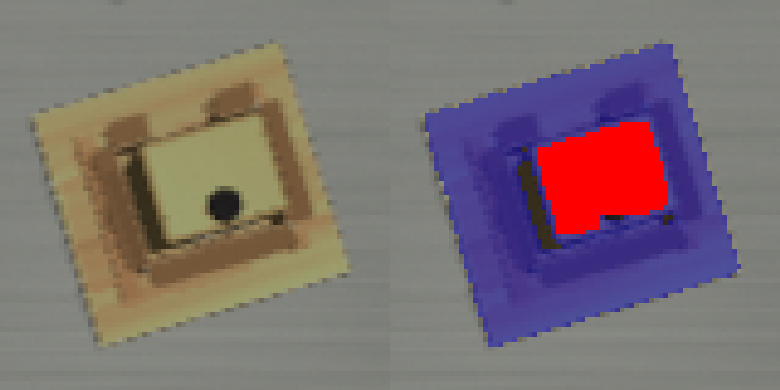

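Everything agrees. The lid centre is about (541.5,-141.5) mm with yaw 16°, and the cap sits 15.8 mm from it at 198° against 196° expected. The board centre is (542,-142.5). I'll grip across y, since the tool is already at about yaw 15.3°; q6 then runs from 1.03 to -2.1, which is in range.

Call:
{"method": "move_arm", "body": {"plan": [15, 21, 0, 0, 0, 0, 85, 28, 39, 0, 0, 0, 0, 85, 28, 39, 0, 0, 0, 0, 85, 28, 39, 0, 0, 0, 0, 85, 28, 39, 0, 0, 0, 0, 85, 28, 39, 0, 0, 0, 0, 85, 28, 39, 0, 0, 0, 0, 85, 28, 39, 0, 0, 0, 0, 85, 28, 39, 0, 0, 0, 0, 85, 28, 39, 0, 0, 0, 0, 85, 28, 39, 0, 0, 0, 0, 85, 28, 39, 0, 0, 0, 0, 85]}}

```text
time: 1.6
eef_pos: [0.5019, -0.1993, 0.2317]
tcp_rot: [0.991, 0.133, 0.0, 0.0]
contact_force: [0.4, -0.1, -0.5]
opening: 0.997
finger_force: 0.0
```

Call:
{"method": "move_arm", "body": {"plan": [26, 37, 0, 0, 0, 0.7, 85, 14, 22, 0, 0, 0, 0, 85, 0, 0, 0, 0, 0, 0, 85, 0, 0, 0, 0, 0, 0, 85, 0, 0, 0, 0, 0, 0, 85]}}

```text
time: 2.1
eef_pos: [0.5406, -0.1429, 0.2313]
tcp_rot: [0.99, 0.139, -0.0, 0.0]
contact_force: [0.5, -0.2, -0.1]
opening: 0.994
finger_force: 0.0
```

Call:
{"method": "move_arm", "body": {"plan": [1, 1, -20, 0, 0, 0, 85, 0, 0, -25, 0, 0, 0, 85, 0, 0, -20, 0, 0, 0, 85, 0, 0, -15, 0, 0, 0, 85, 0, 0, 0, 0, 0, 0, 85, 0, 0, 0, 0, 0, 0, 85]}}

```text
time: 2.7
eef_pos: [0.542, -0.1418, 0.1517]
tcp_rot: [0.99, 0.139, 0.0, 0.0]
contact_force: [0.4, -0.0, -0.2]
opening: 0.994
finger_force: 0.0
```

```bash
python3 - <<'E'
from h import *
t=cams.read_camera("top")["color"]; s=cams.read_camera("side")["color"]
f=lambda im,u,v,r:cv2.resize(im[v-r:v+r,u-r:u+r],(390,390),interpolation=cv2.INTER_CUBIC)
save("pre",np.hstack([f(t,296,195,50),f(s,300,175,60)]))
print(ctrl.get_state()["eef_pos"],ctrl.get_state()["contact_force"])
E
```

```text
[ 0.54278558 -0.1418171   0.15285079] [-0.3689711   1.21469388  0.39447063]
```

View pics/pre.png

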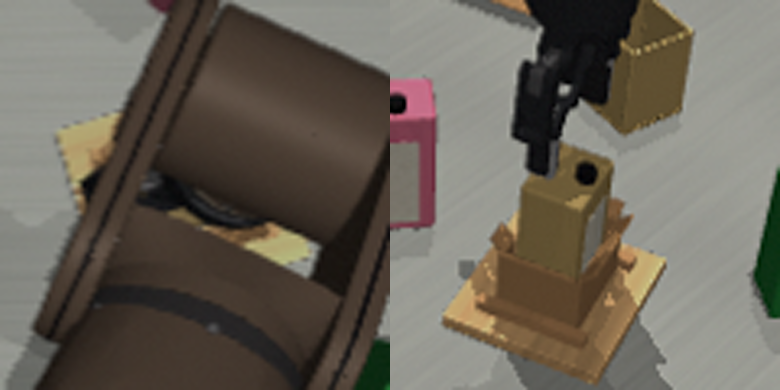

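The side crop shows the near finger just outside the lid's left edge at (545,170). The top view of the tin is blocked by the arm. I'll continue down and close.

Call:
{"method": "move_arm", "body": {"plan": [0, 0, -20, 0, 0, 0, 85, 0, 0, -20, 0, 0, 0, 85, 0, 0, -15, 0, 0, 0, 85, 0, 0, -7, 0, 0, 0, 85, 0, 0, 0, 0, 0, 0, 85, 0, 0, 0, 0, 0, 0, 85], "newtons": 40}}

```text
time: 3.4
eef_pos: [0.5426, -0.1413, 0.0901]
tcp_rot: [0.99, 0.139, 0.001, 0.0]
contact_force: [-0.0, -0.1, 0.9]
opening: 0.993
finger_force: 0.0
```

Call:
{"method": "move_arm", "body": {"plan": [0, 0, 0, 0, 0, 0, 75, 0, 0, 0, 0, 0, 0, 68, 0, 0, 0, 0, 0, 0, 60, 0, 0, 0, 0, 0, 0, 50, 0, 0, 0, 0, 0, 0, 50, 0, 0, 0, 0, 0, 0, 50], "newtons": 40}}

```text
time: 4.0
eef_pos: [0.5427, -0.1415, 0.0903]
tcp_rot: [0.99, 0.139, 0.001, 0.001]
contact_force: [0.3, -0.0, 5.2]
opening: 0.721
finger_force: 45.0
```

Call:
{"method": "move_arm", "body": {"plan": [0, 0, 5, 0, 0, 0, 50, 0, 0, 10, 0, 0, 0, 50, 0, 0, 15, 0, 0, 0, 50, 0, 0, 15, 0, 0, 0, 50, 0, 0, 20, 0, 0, 0, 50, 0, 0, 20, 0, 0, 0, 50, 0, 0, 20, 0, 0, 0, 50, 0, 0, 15, 0, 0, 0, 50, 0, 0, 0, 0, 0, 0, 50, 0, 0, 0, 0, 0, 0, 50]}}

```text
time: 5.0
eef_pos: [0.5419, -0.1411, 0.2095]
tcp_rot: [0.99, 0.139, 0.0, 0.0]
contact_force: [0.2, 0.1, -3.2]
opening: 0.721
finger_force: 44.4
```

Lift is clean: the tin's underside is about 132 mm up. I'll shift it sideways to expose the sleeve and make the half turn on the way.

Call:
{"method": "move_arm", "body": {"plan": [0, 0, 10, 0, 0, 8.57, 50, 0, 15, 10, 0, 0, 8.57, 50, 0, 25, 10, 0, 0, 8.57, 50, 0, 25, 0, 0, 0, 8.57, 50, 0, 25, 0, 0, 0, 8.57, 50, 0, 25, 0, 0, 0, 8.57, 50, 0, 15, 0, 0, 0, 8.57, 50, 0, 0, 0, 0, 0, 8.57, 50, 0, 0, 0, 0, 0, 8.57, 50, 0, 0, 0, 0, 0, 8.57, 50, 0, 0, 0, 0, 0, 8.57, 50]}}

```text
time: 6.1
eef_pos: [0.541, -0.0108, 0.2372]
tcp_rot: [0.569, 0.822, -0.001, -0.002]
contact_force: [-0.4, -0.3, -2.1]
opening: 0.723
finger_force: 44.6
```

Call:
{"method": "move_arm", "body": {"plan": [0, 0, 0, 0, 0, 8.57, 50, 0, 0, 0, 0, 0, 8.57, 50, 0, 0, 0, 0, 0, 8.57, 50, 0, 0, 0, 0, 0, 8.57, 50, 0, 0, 0, 0, 0, 8.57, 50, 0, 0, 0, 0, 0, 8.57, 50, 0, 0, 0, 0, 0, 8.57, 50, 0, 0, 0, 0, 0, 8.57, 50, 0, 0, 0, 0, 0, 8.57, 50, 0, 0, 0, 0, 0, 8.57, 50, 0, 0, 0, 0, 0, 0, 50, 0, 0, 0, 0, 0, 0, 50]}}

```text
time: 7.3
eef_pos: [0.5414, -0.011, 0.238]
tcp_rot: [-0.137, 0.991, 0.0, -0.001]
contact_force: [-0.6, -0.2, -2.7]
opening: 0.724
finger_force: 44.6
```

```bash
python3 - <<'E'
from h import *
t=cams.read_camera("top")["color"]; s=cams.read_camera("side")["color"]
f=lambda im,u,v,r:cv2.resize(im[v-r:v+r,u-r:u+r],(390,390),interpolation=cv2.INTER_NEAREST)
save("out",np.hstack([f(t,293,195,39),f(s,250,180,90)]))
q=ctrl.get_state();print(q["eef_pos"],q["tcp_rot"],q["qpos"],R.from_quat(q["tcp_rot"]).as_matrix()[:,0])
E
```

```text
[ 0.54167112 -0.01104992  0.23860837] [-1.37705880e-01  9.90472956e-01  2.07910588e-04 -6.08884927e-04] [-2.07717095e-01 -1.33326150e-02  1.89614910e+00 -2.27239214e-05
  1.26006279e+00 -2.05479622e+00] [-0.96207344 -0.27278815  0.00114891]
```

View pics/out.png

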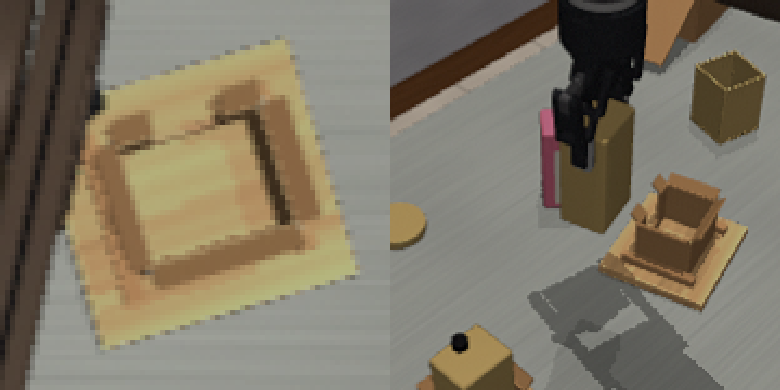

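The empty sleeve shows its cut-out at the image's upper side, around crop (180,125). The tin hangs upright and is turned, with its plain back face now towards the side camera. I'll measure the sleeve mouth and the hanging tin's bottom corners.

```bash
python3 - <<'E'
from m import *
for nm,z,C in(("mouth",.067,[(121,151),(150,263),(292,224),(257,108)]),):
    w=np.array([onz(t,(254+u/5-.5,156+v/5-.5),z)[:2]*1000 for u,v in C]); d=np.diff(np.r_[w,w[:1]],axis=0)
    print(nm,w.round(1).tolist(),w.mean(0),np.linalg.norm(d,axis=1),np.degrees(np.arctan2(d[:,1],d[:,0])))
# flap outer edges lines
h=cv2.cvtColor(s["color"],cv2.COLOR_RGB2HSV).astype(int)
print(h[170,250],h[185,252],h[170,265],h[150,268],h[150,235])
m=(h[...,0]>=20)&(h[...,0]<=35)&(h[...,1]>70)&win(s,255,168,36)
b,c,st=big(m); cn=max(cv2.findContours(b.astype(np.uint8),cv2.RETR_EXTERNAL,cv2.CHAIN_APPROX_NONE)[0],key=cv2.contourArea)
p=cv2.approxPolyDP(cn,2,True)[:,0]; print(st,p.tolist())
q=ctrl.get_state(); c0=np.array(q["eef_pos"]); dz=c0[2]-.0903
Rz=R.from_euler('z',16,degrees=True)
for z in(.012,.132):
  K4=[np.array([c0[0],c0[1],z+dz])+Rz.apply([a*.025,bb*.031,0]) for a in(-1,1) for bb in(-1,1)]
  print(z,proj(s,K4).round(1).tolist())
E
```

```text
mouth [[559.5, -100.7], [504.1, -114.3], [522.8, -184.5], [580.4, -168.2]] [ 541.68186225 -141.91292561] [57.04044005 72.6599031  59.84252293 70.72081177] [-166.18935131  -75.11151962   15.77106533  107.16166084]
[ 20 129  85] [ 20 126  85] [ 20 135  72] [ 20 124  72] [170 109 124]
[ 238  135   35   62 1147] [[263, 135], [255, 146], [258, 150], [254, 151], [254, 167], [246, 167], [245, 170], [242, 166], [243, 157], [239, 155], [238, 160], [239, 190], [254, 196], [260, 194], [270, 178], [270, 167], [268, 171], [267, 168], [271, 159], [272, 141]]
0.012 [[271.4, 181.2], [258.4, 198.9], [251.2, 173.8], [237.7, 191.0]]
0.132 [[273.7, 137.9], [259.6, 155.5], [251.7, 130.7], [237.0, 147.6]]
```

The sleeve mouth centre is (541.7,-141.9) at yaw 16°, sized about 59×72 against 60×72 given. The hanging tin's corners match prediction within about 1 px. I'll move back over the mouth and lower.

Call:
{"method": "move_arm", "body": {"plan": [0, -11, 0, 0, 0, 0, 50, 0, -25, 0, 0, 0, 0, 50, 0, -25, 0, 0, 0, 0, 50, 0, -25, 0, 0, 0, 0, 50, 0, -25, 0, 0, 0, 0, 50, 0, -15, 0, 0, 0, 0, 50, 0, -5, 0, 0, 0, 0, 50, 0, 0, 0, 0, 0, 0, 50, 0, 0, -20, 0, 0, 0, 50, 0, 0, -15, 0, 0, 0, 50, 0, 0, 0, 0, 0, 0, 50, 0, 0, 0, 0, 0, 0, 50]}}

```text
time: 8.7
eef_pos: [0.5417, -0.1413, 0.2037]
tcp_rot: [-0.139, 0.99, 0.0, -0.001]
contact_force: [0.4, -0.7, -2.8]
opening: 0.719
finger_force: 44.6
```

```bash
python3 - <<'E'
from m import *
q=ctrl.get_state(); c0=np.array(q["eef_pos"]); print(c0,q["contact_force"],R.from_quat(q["tcp_rot"]).as_matrix()[:,0])
dz=c0[2]-.0903; Rz=R.from_euler('z',16,degrees=True)
im=cv2.resize(s["color"][130:240,230:360],(780,660))[:600].copy()
for z,col,cc,hx,hy in((.012+dz,(255,0,0),c0,.025,.031),(.067,(0,255,0),[.5417,-.1419],.030,.036)):
  P=proj(s,[np.array([cc[0],cc[1],z])+Rz.apply([a*hx,b*hy,0]) for a,b in((-1,-1),(-1,1),(1,1),(1,-1))])
  cv2.polylines(im,[(((P-[230,130])+.5)*6).astype(np.int32)],True,col,1)
save("hover",im)
E
```

```text
[ 0.54252755 -0.14191872  0.20519228] [ 0.19627545  0.38299776 -3.11244254] [-0.96132078 -0.27542901 -0.00110145]
```

View pics/hover.png

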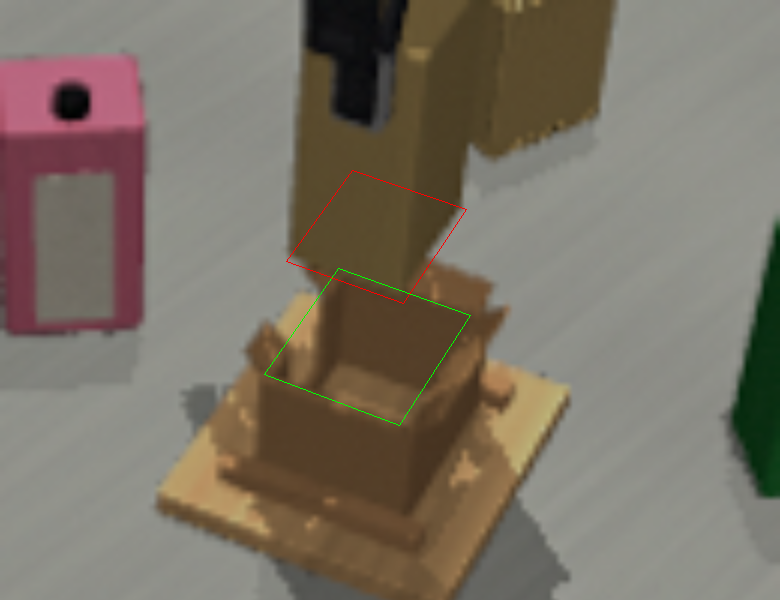

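The hanging tin matches its predicted footprint (red), and the sleeve mouth (green) lies under it, all within about 1 px. Lowering in stages.

Call:
{"method": "move_arm", "body": {"plan": [0, 0, -15, 0, 0, 0, 50, 0, 0, -15, 0, 0, 0, 50, 0, 0, -10, 0, 0, 0, 50, 0, 0, -8, 0, 0, 0, 50, 0, 0, -6, 0, 0, 0, 50, 0, 0, -5, 0, 0, 0, 50, 0, 0, -5, 0, 0, 0, 50, 0, 0, 0, 0, 0, 0, 50, 0, 0, 0, 0, 0, 0, 50]}}

```text
time: 9.7
eef_pos: [0.5422, -0.1422, 0.1406]
tcp_rot: [-0.139, 0.99, -0.0, 0.0]
contact_force: [-0.5, 0.1, -1.6]
opening: 0.719
finger_force: 44.8
```

Call:
{"method": "move_arm", "body": {"plan": [0, 0, -6, 0, 0, 0, 50, 0, 0, -6, 0, 0, 0, 50, 0, 0, -6, 0, 0, 0, 50, 0, 0, -6, 0, 0, 0, 50, 0, 0, -6, 0, 0, 0, 50, 0, 0, -6, 0, 0, 0, 50, 0, 0, -4, 0, 0, 0, 50, 0, 0, -2, 0, 0, 0, 50, 0, 0, 0, 0, 0, 0, 50, 0, 0, 0, 0, 0, 0, 50]}}

```text
time: 10.7
eef_pos: [0.5422, -0.1422, 0.0985]
tcp_rot: [-0.139, 0.99, -0.0, 0.0]
contact_force: [-0.3, 0.3, -3.4]
opening: 0.719
finger_force: 44.8
```

Call:
{"method": "move_arm", "body": {"plan": [0, 0, -2, 0, 0, 0, 50, 0, 0, -2, 0, 0, 0, 50, 0, 0, -1, 0, 0, 0, 50, 0, 0, -1, 0, 0, 0, 50, 0, 0, -1, 0, 0, 0, 50, 0, 0, 0, 0, 0, 0, 50, 0, 0, 0, 0, 0, 0, 50]}}

```text
time: 11.4
eef_pos: [0.542, -0.1421, 0.0913]
tcp_rot: [-0.139, 0.99, 0.0, 0.0]
contact_force: [-0.3, -1.0, -1.9]
opening: 0.72
finger_force: 44.8
```

Call:
{"method": "move_arm", "body": {"plan": [0, 0, -0.5, 0, 0, 0, 50, 0, 0, -0.5, 0, 0, 0, 50, 0, 0, 0, 0, 0, 0, 50, 0, 0, 0, 0, 0, 0, 50]}}

```text
time: 11.8
eef_pos: [0.542, -0.1421, 0.0904]
tcp_rot: [-0.139, 0.99, -0.0, 0.0]
contact_force: [-0.2, 0.0, -3.2]
opening: 0.722
finger_force: 44.9
```

Call:
{"method": "move_arm", "body": {"plan": [0, 0, -0.5, 0, 0, 0, 50, 0, 0, 0, 0, 0, 0, 50, 0, 0, 0, 0, 0, 0, 50]}}

```text
time: 12.1
eef_pos: [0.5421, -0.1421, 0.0903]
tcp_rot: [-0.139, 0.99, -0.0, 0.0]
contact_force: [-1.8, 0.9, 1.9]
opening: 0.72
finger_force: 45.0
```

Call:
{"method": "move_arm", "body": {"plan": [0, 0, -0.5, 0, 0, 0, 50, 0, 0, 0, 0, 0, 0, 50, 0, 0, 0, 0, 0, 0, 50]}}

```text
time: 12.4
eef_pos: [0.5422, -0.1421, 0.0903]
tcp_rot: [-0.139, 0.99, 0.0, 0.0]
contact_force: [-2.2, 2.3, 5.0]
opening: 0.724
finger_force: 45.6
```

Contact comes at the original height (0.0903), so the tin is seated. Releasing and retreating.

Call:
{"method": "move_arm", "body": {"plan": [0, 0, 0, 0, 0, 0, 63, 0, 0, 0, 0, 0, 0, 66, 0, 0, 0, 0, 0, 0, 72, 0, 0, 0, 0, 0, 0, 80, 0, 0, 0, 0, 0, 0, 85, 0, 0, 0, 0, 0, 0, 85]}}

```text
time: 13.0
eef_pos: [0.542, -0.1421, 0.0893]
tcp_rot: [-0.139, 0.99, -0.0, 0.0]
contact_force: [-0.7, 0.5, -0.4]
opening: 0.993
finger_force: 0.0
```

Call:
{"method": "move_arm", "body": {"plan": [0, 0, 8, 0, 0, 0, 85, 0, 0, 15, 0, 0, 0, 85, 0, 0, 20, 0, 0, 0, 85, 0, 0, 25, 0, 0, 0, 85, 0, 0, 25, 0, 0, 0, 85, 0, 0, 25, 0, 0, 0, 85, 0, 0, 20, 0, 0, 0, 85, 0, 40, 0, 0, 0, 0, 85, 0, 40, 0, 0, 0, 0, 85, 0, 40, 0, 0, 0, 0, 85, 0, 20, 0, 0, 0, 0, 85, 0, 0, 0, 0, 0, 0, 85]}}

```text
time: 14.2
eef_pos: [0.5421, 0.0002, 0.2291]
tcp_rot: [-0.141, 0.99, -0.0, 0.001]
contact_force: [0.9, -1.3, -0.5]
opening: 0.996
finger_force: 0.0
```

```bash
python3 - <<'E'
from m import *
f=lambda im,u,v,r:cv2.resize(im[v-r:v+r,u-r:u+r],(390,390),interpolation=cv2.INTER_NEAREST)
save("fin",np.hstack([f(t["color"],293,195,39),f(s["color"],290,190,45)]))
a,sa=dark(t,290,185,9); b,sb=dark(s,288,166,14); print(a,sa,b,sb,onz(t,a,.139),two(t,a,s,b))
q=ctrl.get_state();print(q["eef_pos"],q["contact_force"])
E
```

```text
[295.33333333 182.875     ] [293 181   6   5  24] [287.375   163.65625] [285 161   6   6  32] [ 0.55911488 -0.13668613  0.139     ] (array([ 0.55798539, -0.13808346,  0.13588496]), np.float64(0.003576537173413489))
[ 0.54229219 -0.00213523  0.22860712] [ 0.26309187  0.26695803 -0.52269312]
```

View pics/fin.png

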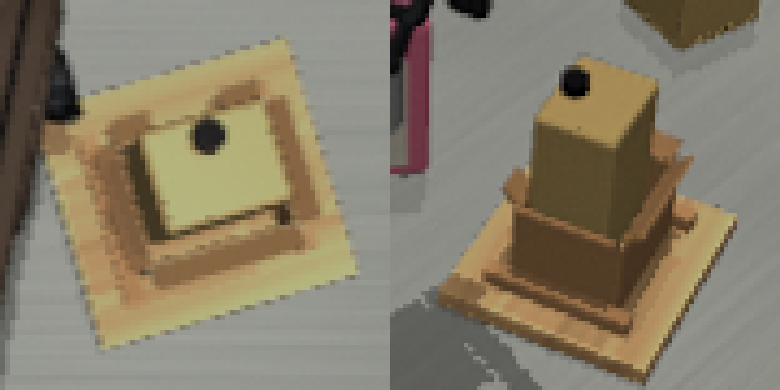

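The tin is seated: the cap triangulates to z 0.136 m against 0.135 m before. The cap, at crop (208,137), is on the cut-out side, and the gripper is clear.

```bash
python3 -c "
from plant import order; print(order.sign_off())"
```

```text
the job is handed in; nothing more can be done
None
```

The back-to-front tin was lifted out, turned half round and lowered to the bottom of its own sleeve with its cap on the cut-out side, then released; the other tin was not touched, and the job is handed in at about 14 s of the 48 s allowed.

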